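Set out the handpieces by length

ROBOT

A 6-joint arm with a two-finger parallel gripper is mounted at the origin on the work surface. World frame = base frame: x ahead of the robot, y to its left, z up, the work surface at z = 0. Lengths are in mm, angles in rad, forces in N, time in s.
With the tool pointing down it reaches from about 275 to 750 mm from the base axis. Payload 10.2 kg.
Tool frame: the origin (TCP) lies on the centre line of the jaws, within the pads' length; the fingertips stand 8 mm ahead of it and the grasp point (between the pads) lies 11 mm behind it; x points along the fingers, y is the direction in which the jaws open and shut, and the axes are right-handed (so a half turn about x gives the same grasp; the last joint's range is limited). The gripper opens to 85 mm and grips with 20 to 120 N. Pads are 22 mm wide; open, the fingers measure 114 mm over their backs; the gripper's body (76 mm by 85 mm) begins 54 mm behind the grasp point. The pads swing forward as they close: fully open they stand 13 mm farther back than shut.
Start: joints at [1.07, 0.313, 1.498, -0, 1.331, -0.223], TCP at [143.989, 504.875, 239.294] pointing down, gripper open.
Joint ranges: [-2.94, 2.94], [-0.97, 2.17], [0.19, 2.56], [-1.23, 4.37], [0.02, 3.11], [-2.88, 2.88]. Speed limits (rad/s): [2.39, 2.39, 3.01, 3.14, 3.14, 3.14].

INTERFACE

Orientations are given as a unit quaternion [w, x, y, z].
In Python, from rig import ctrl, vision, workorder gives the robot as it stands. The module is installed in compiled form; this text tells all that it offers.
- The arm moves only by the shell command python3 -m jog 'ROWS' [OPENING] [FORCE]. ROWS is JSON, a list that holds one entry, the list of rows, each a list of 6 numbers: the shift along the tool's x, y, z in m, then the turn, a rotation vector about the tool's x, y, z in rad. A call has 1 to 12 rows; each row shifts and turns the commanded pose from where the row before left it, along the tool's axes as they then stand; what a row does not reach is not made up. A row lasts 1/8 s, in which the tool goes at most 62.5 mm and 10.7 degrees, less where a joint would pass 70% of its speed; a pose out of reach is approached as far as the arm can. A call is refused whole if a number of a shift passes 0.0625 or a number of a turn 0.188, either way. A call with a gripper value outside its range is refused whole. OPENING is the closure in counts, from 0 (fully open) to 255 (shut), set as the call begins (- or left out, the last holds). The fingers move at their own pace and stop on an object; FORCE is the grip in N (left out, the last holds). Time passes only in rows, so rows that do not move let the fingers close. It gives the time, the measured TCP pose, the force and the opening at its end, in the units of the state.
- ctrl.sense(): the state, without advancing time (a new reading comes with each control period).
- vision.capture(name): name is "side" or "top"; returns a dict with "image" (480x640x3 uint8, red, green, blue), "mtx" (3x3 intrinsics, pixels), "R" (3x3) and "t" (3): a world point X has camera coordinates R X + t. Camera axes: x right, y down, z forward; pixel columns grow to the right and rows downward; lengths in mm; the calibration is good to about 2 mm. A picture is of the moment at which its call begins. There is no depth.
- workorder.finish_job(): hands the job in, once; it reports no verdict.
The state is a dict: "time_s": time; "joints": joint angles; "dq": joint speeds; "tau": joint torques, N m; "eef_pos": TCP position; "ee_rot": TCP orientation; "force": force on the tool from outside, world axes, zero at the start; "wrist_torque": the same for the moment, N m; "grip_width": opening from 0.0 (shut) to 1.0 (fully open).
Only numpy, scipy, OpenCV 4.12 (cv2) and the standard library are available. Lean on these libraries where they do the work, as an engineer would, in place of code of your own. Each camera call takes 0.05 s, during which the arm holds its last target.

TASK

Put the four handpieces away in the row of rests in order of length: the longest in the rest next to the white control unit, then ever shorter, the shortest in the rest farthest from the unit. Take each at its balance point, carry it level and set it down gently, not dropping it, so that it lies in both forks of its rest with its balance point over the rest's middle. Leave the cup standing where it is.

Things in the scene. Friction and masses are not known exactly. Their poses are not given: they have to be found in the camera images.
- hp_115: The shortest handpiece: octagonal bar, 22 mm across flats, 115 mm long. From the rear: 44 mm heavy bare-metal motor, 46 mm black sleeve with grey rings, metal tapered nose. Lies on a flat on the table at the start. Origin: balance point on the long axis (11 mm above the table), 44 mm from the rear end, 71 mm from the nose tip. That is where motor and sleeve meet. x points to the nose. 0.09 to 0.22 kg. May lie either way round in a rest.
- hp_135: The second shortest handpiece: octagonal bar, 22 mm across flats, 135 mm long. From the rear: 51 mm heavy bare-metal motor, 54 mm black sleeve with grey rings, metal tapered nose. Lies on a flat on the table at the start. Origin: balance point on the long axis (11 mm above the table), 51 mm from the rear end, 84 mm from the nose tip. That is where motor and sleeve meet. x points to the nose. 0.09 to 0.22 kg. May lie either way round in a rest.
- hp_155: The second longest handpiece: octagonal bar, 22 mm across flats, 155 mm long. From the rear: 59 mm heavy bare-metal motor, 62 mm black sleeve with grey rings, metal tapered nose. Lies on a flat on the table at the start. Origin: balance point on the long axis (11 mm above the table), 59 mm from the rear end, 96 mm from the nose tip. That is where motor and sleeve meet. x points to the nose. 0.09 to 0.22 kg. May lie either way round in a rest.
- hp_175: The longest handpiece: octagonal bar, 22 mm across flats, 175 mm long. From the rear: 66 mm heavy bare-metal motor, 70 mm black sleeve with grey rings, metal tapered nose. Lies on a flat on the table at the start. Origin: balance point on the long axis (11 mm above the table), 66 mm from the rear end, 108 mm from the nose tip. That is where motor and sleeve meet. x points to the nose. 0.09 to 0.22 kg. May lie either way round in a rest.
- rest_a: One of four identical fixed aluminium rests in a straight row, 75 mm apart; which letter stands where varies. Origin: centre of its underside, 3 mm above the table; x along its groove, y along the row, z up. Base plate 70 x 40 x 4 mm with two upright forks, each 6 mm thick, at x = -27 and +27 mm; 48 mm clear gap between them for fingers. A handpiece lying in it has its axis 41 mm above the origin.
- rest_b: Another rest, identical to rest_a, same origin and axes. Each fork has a flat seat 30 mm above the origin, 28 mm wide, between two prongs that flare outwards to 50 mm apart at 50 mm above the origin.
- rest_c: Another rest, identical to rest_a, same origin and axes.
- rest_d: Another rest, identical to rest_a, same origin and axes.
- unit: The white control unit with a grey dial and a small dark window on its front, fixed at the left or the right end of the row of rests; a flat dark bur case with a smoky clear lid is at the other end. 150 mm (x) x 130 mm (y), 97 mm high. Origin: centre of its underside. Its centre is about 160 mm from the centre of the nearest rest.
- cup: White paper-coloured cup, loose, standing upright among the handpieces. 72 mm across the rim, 85 mm high. Origin: centre of its underside. It is to be left alone.
Things that resemble listed ones, but are neither listed nor needed, are in the scene too. Leave any orange look-alike of the hp_135 alone.

How it is judged (in metres and radians):
At the end, for the whole second after the job is handed in: Each handpiece lies at rest in both forks of a rest (balance point within 13 mm of the rest's centre seen from above, down on the seats, along the groove within 0.15 rad), longest next to the control unit and shorter with every step away from it; the cup stands upright within 30 mm of where it was (((horizontal distance between hp_175 and rest_a below 0.013 m and z of hp_175 in the frame of rest_a between 0.036 and 0.046 m and angle between the x axis of hp_175 and the x axis of rest_a, either way round below 0.15 rad) or (horizontal distance between hp_175 and rest_b below 0.013 m and z of hp_175 in the frame of rest_b between 0.036 and 0.046 m and angle between the x axis of hp_175 and the x axis of rest_b, either way round below 0.15 rad) or (horizontal distance between hp_175 and rest_c below 0.013 m and z of hp_175 in the frame of rest_c between 0.036 and 0.046 m and angle between the x axis of hp_175 and the x axis of rest_c, either way round below 0.15 rad) or (horizontal distance between hp_175 and rest_d below 0.013 m and z of hp_175 in the frame of rest_d between 0.036 and 0.046 m and angle between the x axis of hp_175 and the x axis of rest_d, either way round below 0.15 rad)) and horizontal distance between hp_175 and unit between 0.12 and 0.197 m and linear speed of each of hp_175, hp_155, hp_135, hp_115 below 0.02 m/s and ((horizontal distance between hp_155 and rest_a below 0.013 m and z of hp_155 in the frame of rest_a between 0.036 and 0.046 m and angle between the x axis of hp_155 and the x axis of rest_a, either way round below 0.15 rad) or (horizontal distance between hp_155 and rest_b below 0.013 m and z of hp_155 in the frame of rest_b between 0.036 and 0.046 m and angle between the x axis of hp_155 and the x axis of rest_b, either way round below 0.15 rad) or (horizontal distance between hp_155 and rest_c below 0.013 m and z of hp_155 in the frame of rest_c between 0.036 and 0.046 m and angle between the x axis of hp_155 and the x axis of rest_c, either way round below 0.15 rad) or (horizontal distance between hp_155 and rest_d below 0.013 m and z of hp_155 in the frame of rest_d between 0.036 and 0.046 m and angle between the x axis of hp_155 and the x axis of rest_d, either way round below 0.15 rad)) and horizontal distance between hp_155 and unit between 0.197 and 0.272 m and ((horizontal distance between hp_135 and rest_a below 0.013 m and z of hp_135 in the frame of rest_a between 0.036 and 0.046 m and angle between the x axis of hp_135 and the x axis of rest_a, either way round below 0.15 rad) or (horizontal distance between hp_135 and rest_b below 0.013 m and z of hp_135 in the frame of rest_b between 0.036 and 0.046 m and angle between the x axis of hp_135 and the x axis of rest_b, either way round below 0.15 rad) or (horizontal distance between hp_135 and rest_c below 0.013 m and z of hp_135 in the frame of rest_c between 0.036 and 0.046 m and angle between the x axis of hp_135 and the x axis of rest_c, either way round below 0.15 rad) or (horizontal distance between hp_135 and rest_d below 0.013 m and z of hp_135 in the frame of rest_d between 0.036 and 0.046 m and angle between the x axis of hp_135 and the x axis of rest_d, either way round below 0.15 rad)) and horizontal distance between hp_135 and unit between 0.272 and 0.347 m and ((horizontal distance between hp_115 and rest_a below 0.013 m and z of hp_115 in the frame of rest_a between 0.036 and 0.046 m and angle between the x axis of hp_115 and the x axis of rest_a, either way round below 0.15 rad) or (horizontal distance between hp_115 and rest_b below 0.013 m and z of hp_115 in the frame of rest_b between 0.036 and 0.046 m and angle between the x axis of hp_115 and the x axis of rest_b, either way round below 0.15 rad) or (horizontal distance between hp_115 and rest_c below 0.013 m and z of hp_115 in the frame of rest_c between 0.036 and 0.046 m and angle between the x axis of hp_115 and the x axis of rest_c, either way round below 0.15 rad) or (horizontal distance between hp_115 and rest_d below 0.013 m and z of hp_115 in the frame of rest_d between 0.036 and 0.046 m and angle between the x axis of hp_115 and the x axis of rest_d, either way round below 0.15 rad)) and horizontal distance between hp_115 and unit between 0.347 and 0.43 m and distance of cup from where it was at the start of the episode below 0.03 m and angle between cup's own z axis and vertical below 0.3 rad); the robot touches nothing.
It fails at once if the cup is knocked over or pushed more than 30 mm (distance of cup from where it was at the start of the episode above 0.03 m or angle between cup's own z axis and vertical above 0.3 rad).
It fails at once if a handpiece is tipped more than 30 degrees from level (angle between any of hp_115, hp_135, hp_155, hp_175's own x axis and vertical below 1.047 rad or angle between any of hp_115, hp_135, hp_155, hp_175's own x axis and vertical above 2.094 rad).
It fails at once if a handpiece is let go in the air (free of the fingers with its axis more than 16 mm above where it lies in a rest) ((height (world z) of hp_115 above 0.06 m and contact force between hp_115 and the fingers below 0.05 N) or (height (world z) of hp_135 above 0.06 m and contact force between hp_135 and the fingers below 0.05 N) or (height (world z) of hp_155 above 0.06 m and contact force between hp_155 and the fingers below 0.05 N) or (height (world z) of hp_175 above 0.06 m and contact force between hp_175 and the fingers below 0.05 N)).
It also fails if it takes over 109 s, if anything falls off the work surface, if the arm or the gripper's body presses on something with over 40 N, if the wrist force passes 120 N, or if a joint passes its speed limit or range.

## Working session

There is one attempt and no reset: what is moved stays moved. The work goes in short steps, Python scripts to look and compute and a shell command to move; the robot and the scene stay as the last step left them, time stands still between calls to the robot, and variables do not carry over. Pictures are saved under pics/ and viewed, and the job is handed in when it is done.

```bash
mkdir -p pics; python3 - <<'E'
from rig import ctrl, vision
import cv2
s=ctrl.sense(); print(s)
for n in("side","top"):
    d=vision.capture(n); cv2.imwrite(f"pics/{n}0.png",d["image"][:,:,::-1]); print(n,d["mtx"],d["R"],d["t"])
E
```

```text
{'time_s': 0.0, 'joints': array([ 1.06960690e+00,  3.13453161e-01,  1.49846531e+00,  4.91559034e-06,
        1.33100796e+00, -2.23433678e-01]), 'dq': array([-9.70012583e-04,  1.12745841e-04, -5.82192934e-04,  8.91031171e-05,
       -1.11157188e-04,  1.48119787e-03]), 'tau': array([-1.90429331e-03, -4.12270474e+01, -2.59742206e+01, -3.25765041e-04,
        4.08371605e-03, -1.87551287e-06]), 'eef_pos': array([143.85398999, 504.63776498, 238.72283313]), 'ee_rot': array([ 0.7001298 ,  0.09744616,  0.70046723, -0.09832686]), 'force': array([0.07007424, 0.47248517, 0.35977222]), 'wrist_torque': array([ 0.01839067, -0.00621779,  0.04357496]), 'grip_width': 1.0015728389865994}
side [[587.59817671   0.         317.88603405]
 [  0.         587.59817671 241.58095483]
 [  0.           0.           1.        ]] [[ 0.96596805 -0.25808327  0.0172844 ]
 [-0.17899791 -0.71520947 -0.67559986]
 [ 0.18672299  0.64951401 -0.73706586]] [-523.05265831  138.69110358 1747.35738426]
top [[489.8188786    0.         310.62361672]
 [  0.         489.8188786  243.78743389]
 [  0.           0.           1.        ]] [[ 0.02109333 -0.99961017 -0.01829149]
 [-0.99802102 -0.01996871 -0.05962628]
 [ 0.05923778  0.01951301 -0.99805317]] [   9.04578538  534.38680452 1271.00256584]
```

View pics/side0.png

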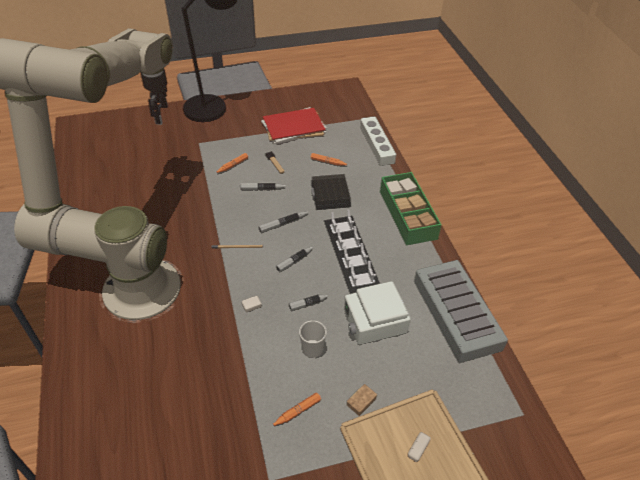

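View pics/top0.png

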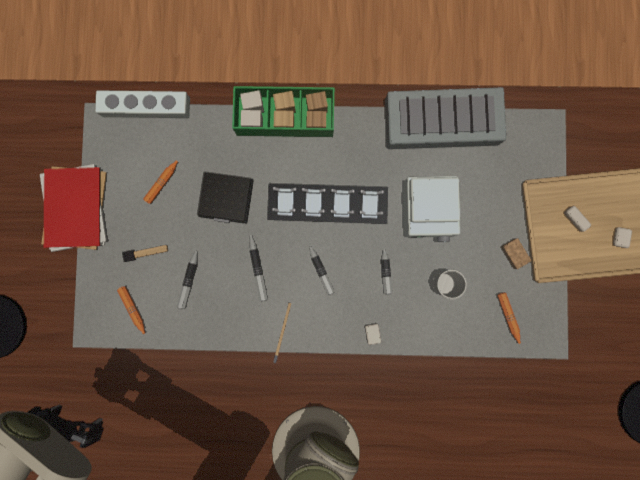

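Top view: four handpieces at about (189,279), (258,268), (321,271), (386,271), noses up. The rests are at columns 285/314/342/370, row about 203, and the unit is at the right (434,206), so the longest goes to the rest at column 370. Next I zoom in.

```bash
python3 - <<'E'
import cv2
t=cv2.imread("pics/top0.png");s=cv2.imread("pics/side0.png")
a=cv2.resize(t[175:315,170:400],None,fx=3.4,fy=3.4,interpolation=cv2.INTER_CUBIC);cv2.imwrite("pics/topz.png",a)
a=cv2.resize(s[170:320,230:390],None,fx=4,fy=4,interpolation=cv2.INTER_CUBIC)[:600];cv2.imwrite("pics/sidez.png",a)
E
```

```text
(no output)
```

View pics/topz.png

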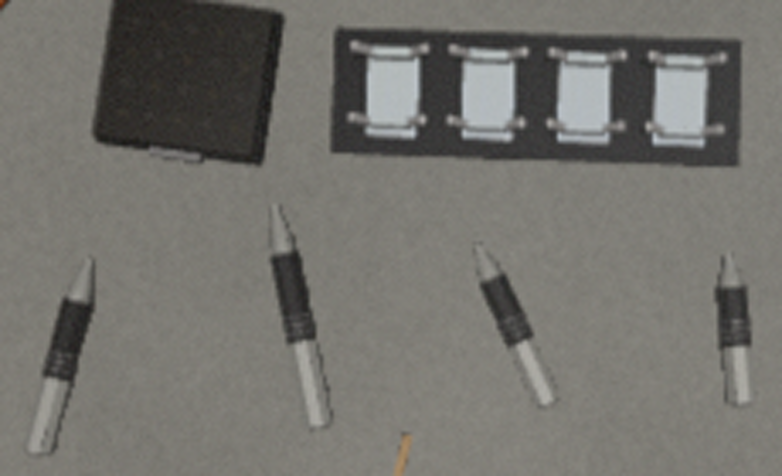

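View pics/sidez.png

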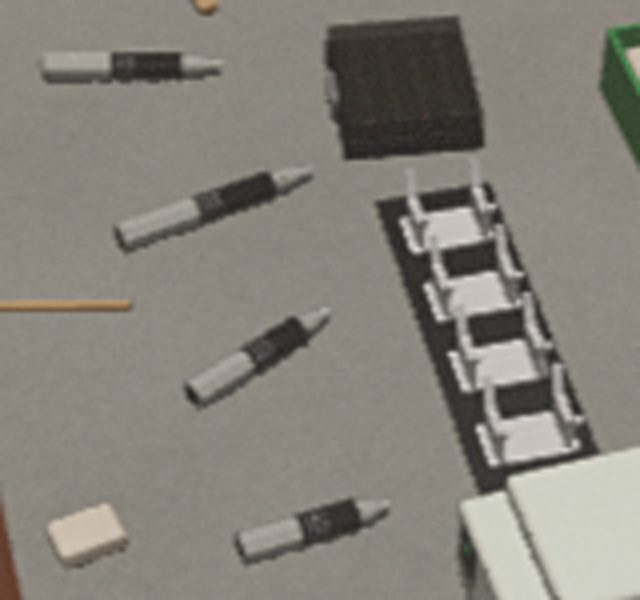

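```bash
cat > h.py <<'E'
import cv2, numpy as np
from rig import ctrl, vision
def ray(d,p):
    v=np.linalg.inv(d["mtx"])@np.array([p[0],p[1],1.]); return -d["R"].T@d["t"], d["R"].T@v
def plane(d,p,z):
    c,v=ray(d,p); return c+v*(z-c[2])/v[2]
def tri(d1,p1,d2,p2):
    c1,v1=ray(d1,p1);c2,v2=ray(d2,p2);v1/=np.linalg.norm(v1);v2/=np.linalg.norm(v2)
    A=np.stack([v1,-v2],1);k=np.linalg.lstsq(A,c2-c1,rcond=None)[0]
    a=c1+k[0]*v1;b=c2+k[1]*v2;return (a+b)/2,np.linalg.norm(a-b)
def proj(d,X):
    q=d["mtx"]@(d["R"]@np.asarray(X,float)+d["t"]);return q[:2]/q[2]
def blobs(im,roi,lo,hi,amin,sc=4):
    x0,y0,x1,y1=roi
    g=cv2.cvtColor(im[y0:y1,x0:x1],cv2.COLOR_RGB2GRAY)
    g=cv2.resize(g,None,fx=sc,fy=sc,interpolation=cv2.INTER_CUBIC)
    m=((g>=lo)&(g<hi)).astype(np.uint8)
    m=cv2.morphologyEx(m,cv2.MORPH_OPEN,np.ones((5,5),np.uint8))
    n,l,st,ce=cv2.connectedComponentsWithStats(m)
    out=[]
    for i in range(1,n):
        if st[i,4]<amin*sc*sc: continue
        ys,xs=np.nonzero(l==i);P=np.stack([(xs+.5)/sc-.5+x0,(ys+.5)/sc-.5+y0],1)
        out.append(P)
    return out
E
python3 - <<'E'
from h import *
for n in("top","side"):
    d=vision.capture(n);g=cv2.cvtColor(d["image"],cv2.COLOR_RGB2GRAY)
    R=dict(top=(170,230,400,315),side=(230,175,340,320))[n]
    print(n,"bg",np.median(g[R[1]:R[3],R[0]:R[2]]))
    for nm,lo,hi in(("dark",0,75),("light",135,256)):
        for P in blobs(d["image"],R,lo,hi,15):
            c=P.mean(0);w,V=np.linalg.eigh(np.cov((P-c).T));a=V[:,1];s=(P-c)@a
            print(n,nm,c.round(1),"n",len(P)//16,"axis",a.round(3),"ext",(c+a*s.min()).round(1),(c+a*s.max()).round(1),"L,W",np.round([np.ptp(s),np.ptp((P-c)@V[:,0])],1))
E
```

```text
top bg 125.0
top dark [255.9 261.5] n 208 axis [0.203 0.979] ext [253.2 248.6] [258.6 274.8] L,W [26.7  8.9]
top dark [318.4 265.4] n 144 axis [0.415 0.91 ] ext [314.3 256.5] [322.7 275. ] L,W [20.3  8.2]
top dark [385.  267.4] n 128 axis [0.058 0.998] ext [384.5 258.9] [385.5 276.7] L,W [17.8  9.3]
top dark [189.8 274.2] n 203 axis [-0.263  0.965] ext [193.1 262.1] [186.5 286.4] L,W [25.2  9.6]
top light [252.  244.3] n 18 axis [0.168 0.986] ext [251.1 239. ] [252.7 248.3] L,W [9.4 2.9]
top light [260.4 287.5] n 99 axis [0.195 0.981] ext [257.9 275.3] [262.8 299.8] L,W [25.1  4.3]
top light [326.9 284.3] n 81 axis [0.411 0.912] ext [322.9 275.4] [331.  293.3] L,W [19.6  4.5]
top light [387.6 284.8] n 67 axis [0.106 0.994] ext [386.8 276.8] [388.5 293.1] L,W [16.4  4.4]
top light [182.3 296.6] n 79 axis [-0.27   0.963] ext [185.2 286.2] [179.2 307.5] L,W [22.1  4.3]
side bg 135.0
side dark [326.4 191.5] n 870 axis [0.037 0.999] ext [325.7 174.8] [327.  208.9] L,W [34.1 28.6]
side dark [266.5 186.4] n 106 axis [-1.    0.02] ext [276.1 186.2] [257.1 186.6] L,W [19.   6.9]
side dark [28
[... 2418 characters left out ...]
W [10.2  4.9]
side light [322.9 295.7] n 26 axis [-0.978  0.209] ext [327.7 294.7] [319.2 296.5] L,W [8.7 4.4]
side light [251.  301.9] n 185 axis [-0.965  0.263] ext [260.5 299.3] [241.8 304.4] L,W [19.4 11.5]
side light [234.6 300.2] n 26 axis [-0.457  0.89 ] ext [236.2 296.9] [232.7 303.9] L,W [7.8 6.6]
side light [326.7 314.1] n 133 axis [-0.966 -0.259] ext [339.8 317.6] [316.8 311.5] L,W [23.9 16.3]
side light [254.  311.9] n 17 axis [-0.723  0.691] ext [257.2 308.9] [251.3 314.5] L,W [8.1 4.2]
side light [239.6 315.4] n 42 axis [-0.756  0.655] ext [244.4 311.3] [236.2 318.4] L,W [10.9  7.6]
side light [260.  317.5] n 17 axis [-0.759 -0.651] ext [262.3 319.5] [257.9 315.8] L,W [5.7 5.4]
```

```bash
python3 - <<'E'
from h import *
D={n:vision.capture(n) for n in("top","side")}
T,S=D["top"],D["side"]
for n,t,s in(("155",(189.8,274.2),(266.5,186.4)),("175",(255.9,261.5),(289.2,219.1)),("135",(318.4,265.4),(299.0,255.9)),("115",(385,267.4),(312.,300.5))):
    p,e=tri(T,t,S,s);print(n,"sleeve",p.round(1),round(e,1),plane(T,t,11).round(1))
for n,j,a in(("155",(186.4,286.3),(-.266,.964)),("175",(258.4,275.1),(.2,.98)),("135",(322.8,275.2),(.413,.911)),("115",(385.9,276.8),(.08,.995))):
    p=plane(T,j,11);q=plane(T,np.array(j)-10*np.array(a),11)
    print(n,"junction",p.round(1),"yaw nose",round(np.arctan2(*(q-p)[[1,0]]),3), "side pix", proj(S,p).round(1))
for R,nm,lo in(((262,180,392,228),"top",150),((325,205,382,290),"side",150)):
    for P in blobs(D[nm]["image"],R,lo,256,8):
        r=cv2.minAreaRect(P.astype(np.float32)); print(nm,P.mean(0).round(1),len(P)//16,np.round(r[0],1),np.round(r[1],1),round(r[2],1))
E
python3 - <<'E'
import cv2
t=cv2.imread("pics/top0.png");s=cv2.imread("pics/side0.png")
cv2.imwrite("pics/rt.png",cv2.resize(t[180:230,262:392],None,fx=6,fy=6,interpolation=cv2.INTER_CUBIC))
cv2.imwrite("pics/rs.png",cv2.resize(s[205:300,320:410],None,fx=6,fy=6,interpolation=cv2.INTER_CUBIC))
E
```

```text
155 sleeve [447.1 336.8  13.8] 1.0 [447.6 337.4  11. ]
175 sleeve [485.8 162.9  13.6] 2.4 [484.7 163.5  11. ]
135 sleeve [478.9  -1.8  14.4] 2.2 [477.9  -1.5  11. ]
115 sleeve [ 476.3 -176.2   11.3] 0.2 [ 476.3 -176.3   11. ]
155 junction [415.6 345.3  11. ] yaw nose -0.236 side pix [257.3 186.9]
175 junction [449.1 155.9  11. ] yaw nose 0.229 side pix [278.4 223.1]
135 junction [452.4 -13.6  11. ] yaw nose 0.446 side pix [291.2 261. ]
115 junction [ 451.7 -178.9   11. ] yaw nose 0.092 side pix [304. 303.]
top [284.6 189.7] 21 [284.6 189.6] [ 2.  10.5] 90.0
top [313.2 190.6] 21 [313.2 190.6] [10.8  2.1] 3.4
top [342.1 191.4] 22 [342.1 191.4] [11.1  2.2] 4.6
top [370.8 192.4] 21 [370.9 192.4] [10.6  2.1] 3.5
top [285.  201.6] 262 [285.1 201.9] [14.5 19. ] 0.0
top [313.1 202.6] 263 [313.1 202.6] [19.  14.5] 90.0
top [341.3 203.5] 263 [341.2 203.5] [14.6 18.7] 1.0
top [369.7 204.3] 260 [369.6 204.5] [14.5 18.8] 3.0
top [285.1 213.4] 23 [284.6 213.4] [13.6  2. ] 4.1
top [313.1 214.3] 21 [312.7 214.3] [13.8  1.7] 2.7
top [341.3 215.2] 22 [341.  215.2] [14.3  1.7] 2.2
top [368.9 216.1] 22 [369.  215.9] [14.3  2. ] 2.3
side [348.4 212.7] 10 [348.5 212.5] [5.8 2.2] 90.0
side [340.6 225.4] 142 [339.8 221. ] [22.6 14.5] 71.6
side [349.9 219.3] 13 [349.8 219.3] [7. 3.] 53.7
side [332.1 228.6] 17 [332.  228.6] [9.3 2.4] 65.1
side [355.9 234.1] 18 [355.8 233.6] [10.9  2.7] 69.1
side [354.9 261.4] 475 [354.3 258.9] [56.5 15.9] 68.7
side [338.2 245.1] 18 [338.1 245.1] [9.8 2.2] 68.2
side [362.9 251.7] 20 [362.7 251.4] [10.9  2.7] 69.1
side [344.6 262.5] 20 [344.6 262.3] [10.6  2.4] 70.0
side [369.9 268.4] 25 [369.7 267.9] [14.4  2.6] 76.5
side [351.3 280.9] 21 [351.3 280.8] [10.6  2.3] 69.4
side [372.4 287.3] 91 [369.2 286.1] [24.2  6.5] -0.0
```

View pics/rt.png

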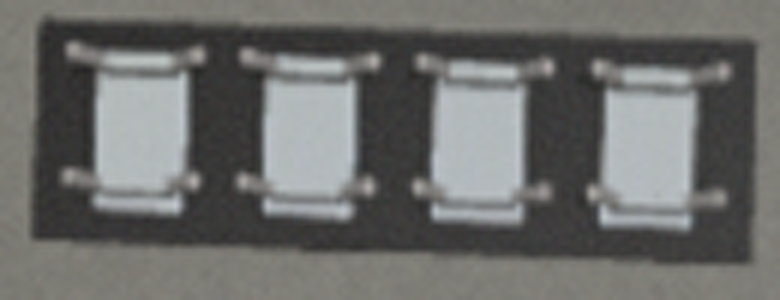

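View pics/rs.png

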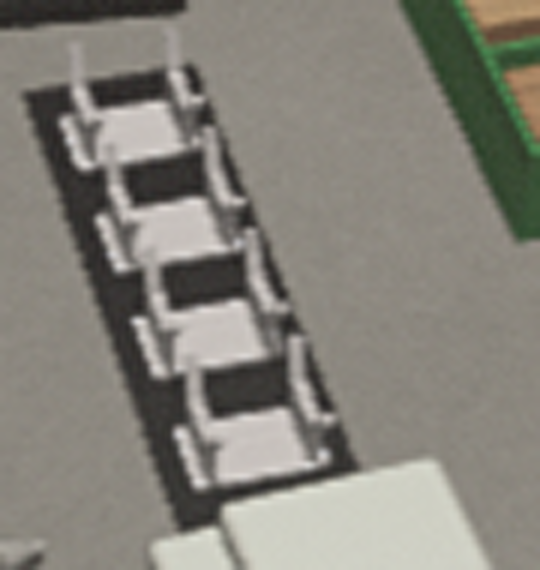

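```bash
python3 - <<'E'
from h import *
T,S=vision.capture("top"),vision.capture("side")
o=lambda p,x,y:(p[0]/6-.42+x,p[1]/6-.42+y)
tips=[[(74,49),(198,54),(70,176),(193,182)],[(247,55),(373,60),(244,182),(367,187)],[(424,61),(547,66),(421,186),(543,191)],[(601,68),(725,71),(596,192),(719,198)]]
base=[(139,131),(309.5,136),(478,142),(647,148)]
for i in range(4):
    m=np.mean([o(p,262,180) for p in tips[i]],0)
    q=[plane(T,o(p,262,180),53) for p in tips[i]]
    g=(q[0]+q[1]-q[2]-q[3])/2
    print(i,"tips z53",plane(T,m,53).round(1),"base z7",plane(T,o(base[i],262,180),7).round(1),"groove yaw",np.arctan2(g[1],g[0]).round(3),np.linalg.norm(g).round(1))
a=plane(T,o(base[0],262,180),7);b=plane(T,o(base[3],262,180),7);print("row dir",np.arctan2(-(b-a)[0],(b-a)[1])+np.pi,np.linalg.norm(b-a)/3)
# side tips: near-fork left prong for each
for i,s in enumerate([(76,45),(111,150),(152,260),(194,360)]):
    print("tri near-left tip",i,tri(T,o(tips[i][2],262,180),S,o(s,320,205)))
for i,s in enumerate([(172,28),(208,132),(250,233),(296,340)]):
    print("tri far-left tip",i,tri(T,o(tips[i][0],262,180),S,o(s,320,205)))
E
```

```text
0 tips z53 [646.3  90.5  53. ] base z7 [646.2  91.5   7. ] groove yaw -0.011 55.0
1 tips z53 [645.2  15.9  53. ] base z7 [645.4  15.8   7. ] groove yaw -0.014 54.7
2 tips z53 [644.4 -59.3  53. ] base z7 [644.1 -58.9   7. ] groove yaw -0.011 53.8
3 tips z53 [ 643.1 -134.5   53. ] base z7 [ 642.8 -133.5    7. ] groove yaw -0.03 54.0
row dir 6.26795425418333 75.01646569801848
tri near-left tip 0 (array([619.1857877 , 116.49759678,  58.71079847]), np.float64(0.6272918470302843))
tri near-left tip 1 (array([618.18572093,  42.70233761,  52.33336299]), np.float64(0.6693861749905798))
tri near-left tip 2 (array([618.32658519, -32.99792887,  47.66837546]), np.float64(0.9872194747835151))
tri near-left tip 3 (array([ 616.8507392 , -107.47087215,   54.0663145 ]), np.float64(0.06351796739752211))
tri far-left tip 0 (array([673.37908382, 116.2185483 ,  59.01414397]), np.float64(0.00459294310696191))
tri far-left tip 1 (array([672.26026112,  42.74470755,  52.48960854]), np.float64(1.9891496290281903))
tri far-left tip 2 (array([670.87408127, -33.0690132 ,  54.36884521]), np.float64(1.6538254663644432))
tri far-left tip 3 (array([ 669.78977954, -108.65867258,   55.63577349]), np.float64(0.07123274664114077))
```

```bash
cat > goto.py <<'E'
import sys, numpy as np
from scipy.spatial.transform import Rotation as Q
from rig import ctrl
# usage: goto.py x y z yaw(of bar axis); jaws y perpendicular to bar
x,y,z,yaw=map(float,sys.argv[1:5])
s=ctrl.sense();w,a,b,c=s["ee_rot"];R=Q.from_quat([a,b,c,w]).as_matrix()
best=None
for k in(0,np.pi):
    jy=np.array([-np.sin(yaw+k),np.cos(yaw+k),0]);tx=np.array([0,0,-1.]);G=np.stack([tx,jy,np.cross(tx,jy)],1)
    rv=Q.from_matrix(R.T@G).as_rotvec()
    if best is None or np.linalg.norm(rv)<np.linalg.norm(best[0]): best=(rv,G)
rv,G=best
d=np.array([x,y,z])-s["eef_pos"]
print("t",round(s["time_s"],2),"pos",s["eef_pos"].round(1),"j6",s["joints"][5].round(2),"F",s["force"].round(1),"w",round(s["grip_width"],3))
print("turn(tool)",rv.round(3),"shift now-frame mm",(R.T@d).round(1),"shift after-turn mm",(G.T@d).round(1))
E
python3 goto.py 415.6 345.3 120 -0.236
```

```text
t 0.4 pos [144.  504.8 239.2] j6 -0.22 F [-0.4  0.3 -0.1] w 1.002
turn(tool) [-0.042 -0.     0.   ] shift now-frame mm [119.2 -78.9 305. ] shift after-turn mm [119.2 -91.6 301.4]
```

```bash
python3 -m jog '[[[0,0,0,-0.042,0,0],[0.02,-0.015,0.05,0,0,0],[0.02,-0.015,0.05,0,0,0],[0.02,-0.015,0.05,0,0,0],[0.02,-0.015,0.05,0,0,0],[0.02,-0.015,0.05,0,0,0],[0.02,-0.016,0.05,0,0,0],[0,0,0,0,0,0],[0,0,0,0,0,0]]]' 60 60; python3 goto.py 415.6 345.3 11 -0.236; python3 - <<'E'
from h import *
for n in("side","top"):
    d=vision.capture(n);p=(230,130) if n=="side" else(130,220)
    im=d["image"][p[1]:p[1]+110,p[0]:p[0]+130,::-1];cv2.imwrite(f"pics/{n}1.png",cv2.resize(im,None,fx=5,fy=5,interpolation=cv2.INTER_CUBIC))
E
```

```text
time_s: 1.52
eef_pos: [414.2, 346.5, 119.4]
ee_rot: [0.702, 0.083, 0.702, -0.083]
force: [-0.2, -0.0, -0.5]
grip_width: 0.768
t 1.52 pos [414.2 346.5 119.4] j6 -0.86 F [-0.2 -0.  -0.5] w 0.768
turn(tool) [ 0. -0. -0.] shift now-frame mm [108.4  -0.9   1.7] shift after-turn mm [108.4  -0.8   1.7]
```

View pics/side1.png

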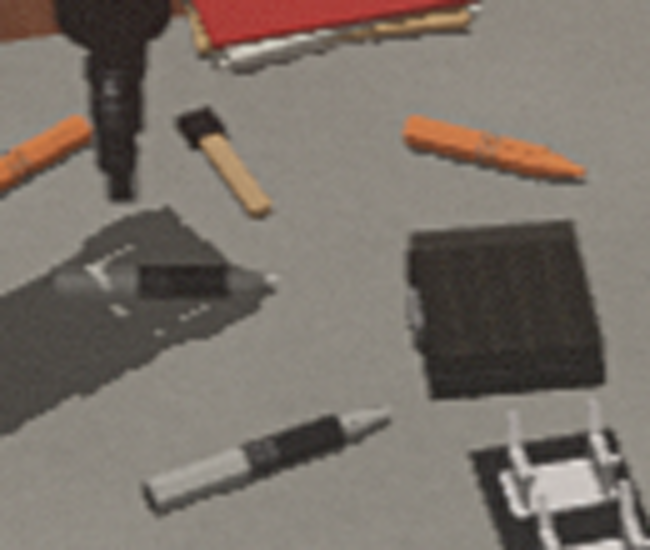

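View pics/top1.png

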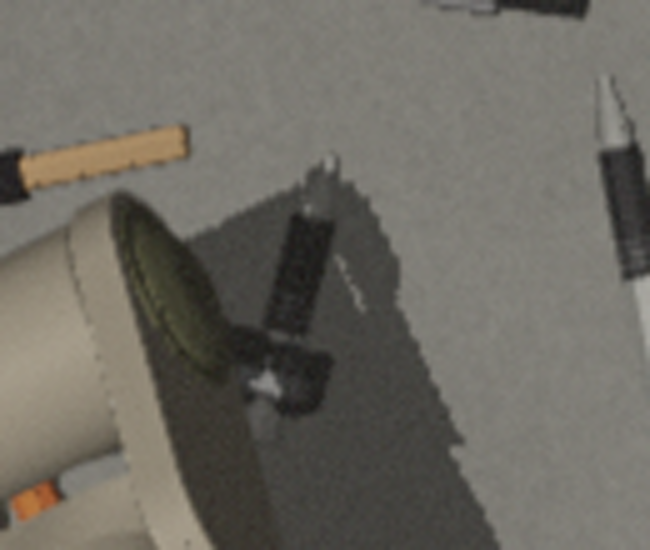

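The side and top views show the jaws above the motor/sleeve joint (side zoom (120,280)), straddling the bar. I go down.

```bash
python3 -m jog '[[[0.03,-0.001,0.0015,0,0,0],[0.03,0,0,0,0,0],[0.03,0,0,0,0,0],[0.012,0,0,0,0,0],[0.005,0,0,0,0,0],[0,0,0,0,0,0],[0,0,0,0,0,0]]]' 60 60; python3 goto.py 415.6 345.3 11 -0.236
```

```text
time_s: 2.5
eef_pos: [416.1, 345.3, 13.2]
ee_rot: [0.703, 0.083, 0.702, -0.083]
force: [0.2, 0.6, 0.9]
grip_width: 0.761
t 2.5 pos [416.1 345.3  13.2] j6 -0.86 F [0.2 0.6 0.9] w 0.761
turn(tool) [ 0.     0.001 -0.001] shift now-frame mm [ 2.2 -0.1 -0.5] shift after-turn mm [ 2.2 -0.1 -0.5]
```

```bash
python3 -m jog '[[[0.002,0,0,0,0,0],[0,0,0,0,0,0],[0,0,0,0,0,0],[0,0,0,0,0,0],[0,0,0,0,0,0],[0,0,0,0,0,0],[0,0,0,0,0,0],[0,0,0,0,0,0]]]' 255 60; python3 -m jog '[[[-0.01,0,0,0,0,0],[-0.02,0,0,0,0,0],[-0.02,0,0,0,0,0],[0,0,0,0,0,0],[0,0,0,0,0,0]]]';  python3 goto.py 644.2 -59.1 150 -0.015; python3 - <<'E'
from h import *
for n in("side","top"):
    d=vision.capture(n);p=(230,130) if n=="side" else(130,220)
    im=d["image"][p[1]:p[1]+110,p[0]:p[0]+130,::-1];cv2.imwrite(f"pics/{n}2.png",cv2.resize(im,None,fx=5,fy=5,interpolation=cv2.INTER_CUBIC))
E
```

```text
time_s: 3.5
eef_pos: [415.9, 345.1, 10.7]
ee_rot: [0.702, 0.083, 0.702, -0.083]
force: [-0.9, 0.2, 5.8]
grip_width: 0.235
time_s: 4.12
eef_pos: [415.2, 344.7, 59.6]
ee_rot: [0.702, 0.083, 0.703, -0.083]
force: [-0.2, 0.3, -2.1]
grip_width: 0.241
t 4.12 pos [415.2 344.7  59.6] j6 -0.86 F [-0.2  0.3 -2.1] w 0.241
turn(tool) [-0.221 -0.001  0.001] shift now-frame mm [ -90.5 -339.2  316.9] shift after-turn mm [ -90.4 -400.3  235. ]
```

View pics/side2.png

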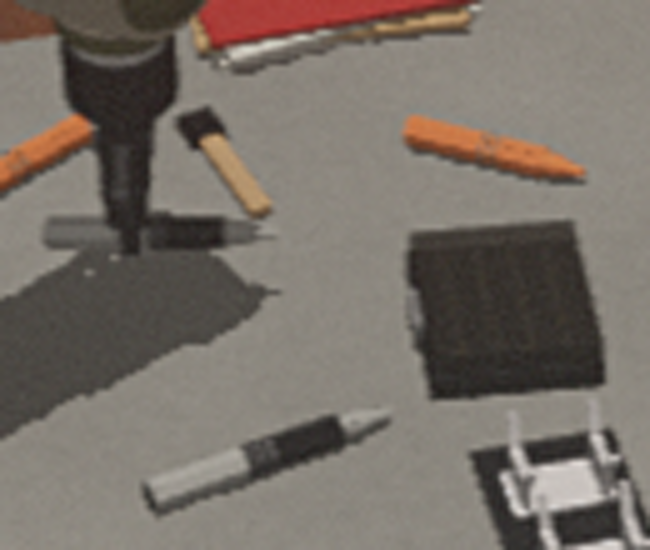

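View pics/top2.png

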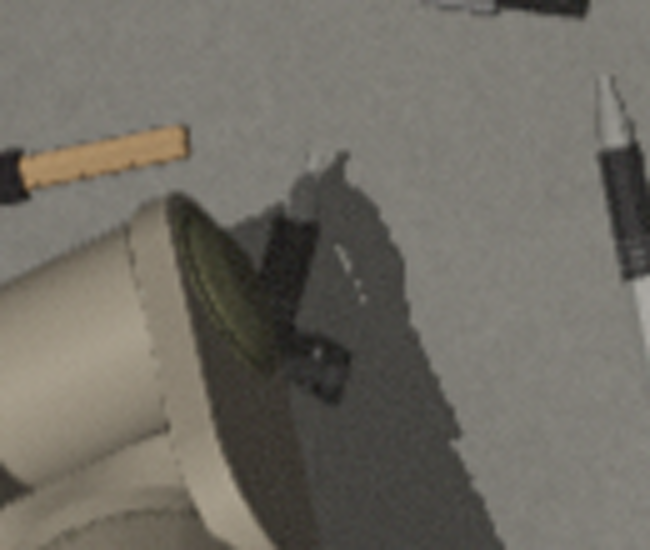

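Held level. The pad centre is about 59 mm from the rear end, which is the balance point. Carry to the third rest (y −59).

```bash
python3 -m jog '[[[-0.02,0,0,0,0,0],[-0.04,0,0,-0.12,0,0],[-0.03,-0.001,0.001,-0.101,0,0],[0,-0.02,0.012,0,0,0],[0,-0.045,0.026,0,0,0],[0,-0.05,0.029,0,0,0],[0,-0.05,0.029,0,0,0],[0,-0.05,0.029,0,0,0],[0,-0.05,0.029,0,0,0],[0,-0.05,0.029,0,0,0],[0,-0.045,0.026,0,0,0],[0,-0.03,0.018,0,0,0]]]';  python3 -m jog '[[[0,-0.01,0.006,0,0,0],[0,0,0,0,0,0],[0,0,0,0,0,0],[0,0,0,0,0,0]]]'; python3 goto.py 644.2 -59.1 44 -0.015
```

```text
time_s: 5.72
eef_pos: [638.2, -51.7, 149.1]
ee_rot: [0.707, 0.006, 0.708, -0.006]
force: [1.0, 0.5, -1.8]
grip_width: 0.237
time_s: 6.22
eef_pos: [643.3, -58.4, 150.5]
ee_rot: [0.707, 0.005, 0.707, -0.005]
force: [-0.2, 0.6, -1.3]
grip_width: 0.238
t 6.22 pos [643.3 -58.4 150.5] j6 -1.83 F [-0.2  0.6 -1.3] w 0.238
turn(tool) [ 0.001 -0.    -0.   ] shift now-frame mm [106.5  -0.7   0.9] shift after-turn mm [106.5  -0.6   0.9]
```

```bash
python3 -m jog '[[[0.03,-0.0007,0.0009,0,0,0],[0.03,0,0,0,0,0],[0.013,0,0,0,0,0],[0,0,0,0,0,0],[0,0,0,0,0,0]]]'; python3 goto.py 644.2 -59.1 44 -0.015; cat > pic.py <<'E'
from h import *
import sys
k=sys.argv[1]
for n in("side","top"):
    d=vision.capture(n);p=tuple(map(int,sys.argv[2:4])) if n=="side" else tuple(map(int,sys.argv[4:6]))
    im=d["image"][p[1]:p[1]+110,p[0]:p[0]+130,::-1];cv2.imwrite(f"pics/{n}{k}.png",cv2.resize(im,None,fx=5,fy=5,interpolation=cv2.INTER_CUBIC))
E
python3 pic.py 3 295 190 262 160
```

```text
time_s: 6.85
eef_pos: [645.1, -60.3, 78.7]
ee_rot: [0.708, 0.005, 0.706, -0.005]
force: [-0.0, 0.7, -1.7]
grip_width: 0.236
t 6.85 pos [645.1 -60.3  78.7] j6 -1.83 F [-0.   0.7 -1.7] w 0.236
turn(tool) [0.    0.002 0.001] shift now-frame mm [34.7  1.2 -1. ] shift after-turn mm [34.7  1.2 -1. ]
```

View pics/side3.png

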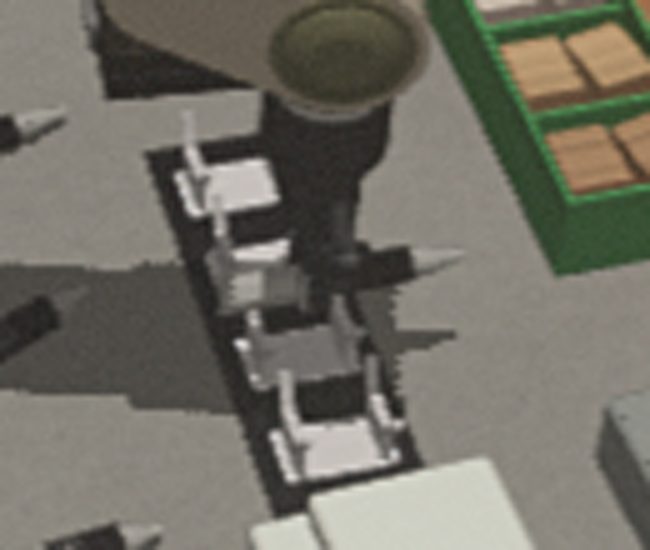

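View pics/top3.png

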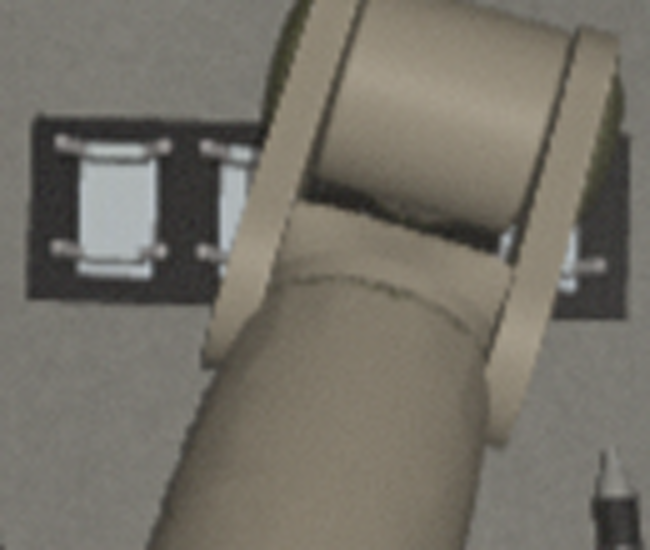

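Above the third rest, level. Lowering slowly.

```bash
python3 -m jog '[[[0.015,0.001,-0.001,0,0,0],[0.01,0,0,0,0,0],[0.004,0,0,0,0,0],[0.002,0,0,0,0,0],[0.002,0,0,0,0,0],[0,0,0,0,0,0],[0,0,0,0,0,0]]]'; python3 goto.py 644.2 -59.1 43.7 -0.015
```

```text
time_s: 7.82
eef_pos: [643.6, -59.3, 44.5]
ee_rot: [0.707, 0.005, 0.707, -0.005]
force: [-0.2, 0.5, -1.9]
grip_width: 0.239
t 7.83 pos [643.6 -59.3  44.5] j6 -1.83 F [-0.2  0.5 -1.9] w 0.239
turn(tool) [0. 0. 0.] shift now-frame mm [0.8 0.2 0.6] shift after-turn mm [0.8 0.2 0.6]
```

```bash
python3 -m jog '[[[0.001,0,0.0005,0,0,0],[0.0005,0,0,0,0,0],[0,0,0,0,0,0],[0,0,0,0,0,0]]]'; python3 goto.py 644.2 -59.1 43.7 -0.015
```

```text
time_s: 8.32
eef_pos: [644.1, -59.3, 43.7]
ee_rot: [0.707, 0.005, 0.707, -0.005]
force: [-4.5, 0.5, 5.7]
grip_width: 0.237
t 8.32 pos [644.1 -59.3  43.7] j6 -1.83 F [-4.5  0.5  5.7] w 0.237
turn(tool) [0. 0. 0.] shift now-frame mm [-0.   0.2  0.1] shift after-turn mm [-0.   0.2  0.1]
```

Seated (force rose to +5.7 N at the expected height). Release and rise, then on to hp_175.

```bash
python3 -m jog '[[[0,0,0,0,0,0],[0,0,0,0,0,0],[0,0,0,0,0,0],[0,0,0,0,0,0]]]' 110; python3 -m jog '[[[-0.005,0,0,0,0,0],[-0.02,0,0,0,0,0],[-0.05,0,0,0,0,0],[-0.04,0,0,0,0,0],[0,0,0,0,0,0],[0,0,0,0,0,0]]]'; python3 goto.py 449.1 155.9 110 0.229
```

```text
time_s: 8.82
eef_pos: [644.0, -59.3, 42.8]
ee_rot: [0.707, 0.005, 0.707, -0.005]
force: [-0.0, 0.6, 0.4]
grip_width: 0.568
time_s: 9.57
eef_pos: [643.7, -59.2, 158.0]
ee_rot: [0.707, 0.005, 0.707, -0.005]
force: [-0.5, 0.0, -0.4]
grip_width: 0.567
t 9.57 pos [643.7 -59.2 158. ] j6 -1.83 F [-0.5  0.  -0.4] w 0.567
turn(tool) [-0.244 -0.    -0.   ] shift now-frame mm [  48.   212.2 -197.8] shift after-turn mm [  48.   253.6 -140.7]
```

```bash
python3 -m jog '[[[0,0,0,-0.12,0,0],[0,0,0,-0.124,0,0],[0.008,0.042,-0.024,0,0,0],[0.008,0.042,-0.023,0,0,0],[0.008,0.042,-0.023,0,0,0],[0.008,0.042,-0.023,0,0,0],[0.008,0.042,-0.024,0,0,0],[0.008,0.043,-0.024,0,0,0],[0,0,0,0,0,0],[0,0,0,0,0,0],[0,0,0,0,0,0]]]' 60; python3 goto.py 449.1 155.9 11 0.229;python3 pic.py 4 240 160 210 200; python3 pic.py 4b 295 190 262 160
```

```text
time_s: 10.95
eef_pos: [449.9, 154.4, 109.7]
ee_rot: [0.703, -0.08, 0.702, 0.08]
force: [0.3, 0.9, -0.3]
grip_width: 0.764
t 10.95 pos [449.9 154.4 109.7] j6 -1.72 F [ 0.3  0.9 -0.3] w 0.764
turn(tool) [-0.001  0.     0.   ] shift now-frame mm [98.7  1.7 -0.4] shift after-turn mm [98.7  1.6 -0.4]
```

View pics/side4.png

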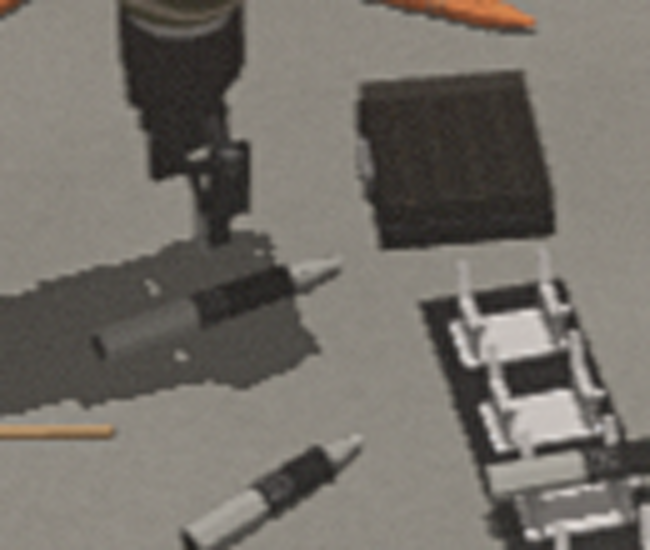

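View pics/top4b.png

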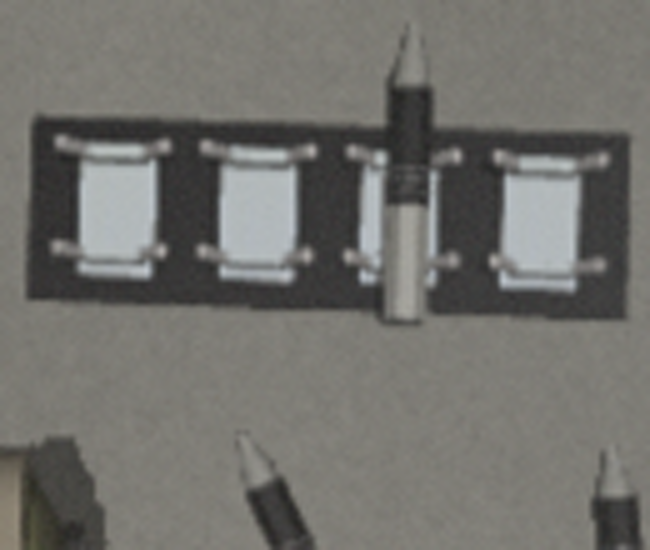

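View pics/side4b.png

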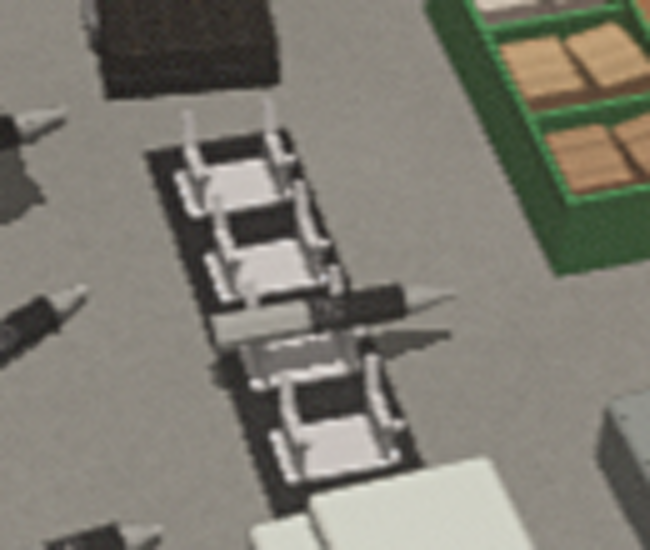

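hp_155 lies in the third rest, with its joint at zoom (405,203) and the rest's middle at about (404,208). The jaws are over hp_175's joint, so I grasp it.

```bash
python3 -m jog '[[[0.03,0.0015,-0.0005,0,0,0],[0.03,0,0,0,0,0],[0.025,0,0,0,0,0],[0.009,0,0,0,0,0],[0.004,0,0,0,0,0],[0,0,0,0,0,0],[0,0,0,0,0,0]]]' ; python3 goto.py 449.1 155.9 11 0.229
```

```text
time_s: 12.02
eef_pos: [448.8, 156.5, 12.5]
ee_rot: [0.703, -0.081, 0.702, 0.081]
force: [0.8, 0.4, 0.4]
grip_width: 0.763
t 12.03 pos [448.8 156.5  12.5] j6 -1.71 F [0.8 0.4 0.4] w 0.763
turn(tool) [0.    0.001 0.   ] shift now-frame mm [ 1.5 -0.6  0.2] shift after-turn mm [ 1.5 -0.6  0.2]
```

```bash
python3 -m jog '[[[0.0015,0,0,0,0,0],[0,0,0,0,0,0],[0,0,0,0,0,0],[0,0,0,0,0,0],[0,0,0,0,0,0],[0,0,0,0,0,0],[0,0,0,0,0,0],[0,0,0,0,0,0]]]' 255 60; python3 -m jog '[[[-0.01,0,0,0,0,0],[-0.02,0,0,0,0,0],[-0.02,0,0,0,0,0],[0,0,0,0,0,0],[0,0,0,0,0,0]]]';  python3 goto.py 643 -134 150 -0.015; python3 pic.py 5 240 160 210 200
```

```text
time_s: 13.02
eef_pos: [448.5, 156.5, 10.6]
ee_rot: [0.703, -0.081, 0.702, 0.081]
force: [-2.0, 0.5, 5.8]
grip_width: 0.24
time_s: 13.65
eef_pos: [448.0, 156.4, 59.8]
ee_rot: [0.702, -0.081, 0.703, 0.081]
force: [0.5, -0.3, -1.6]
grip_width: 0.237
t 13.65 pos [448.  156.4  59.8] j6 -1.71 F [ 0.5 -0.3 -1.6] w 0.237
turn(tool) [ 0.244 -0.001 -0.   ] shift now-frame mm [ -90.4 -327.1  123.8] shift after-turn mm [ -90.2 -287.5  199.3]
```

View pics/side5.png

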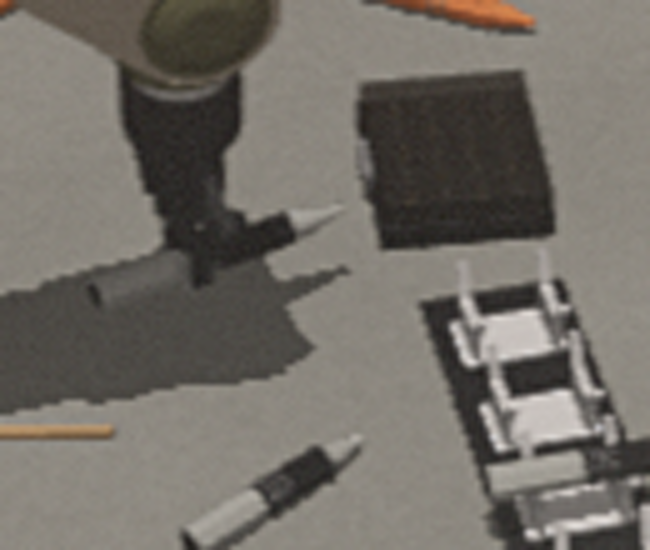

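```bash
python3 -m jog '[[[-0.02,0,0,0,0,0],[-0.04,0,0,0.12,0,0],[-0.03,0,0,0.124,0,0],[0,-0.02,0.014,0,0,0],[0,-0.042,0.029,0,0,0],[0,-0.042,0.029,0,0,0],[0,-0.042,0.029,0,0,0],[0,-0.042,0.029,0,0,0],[0,-0.042,0.029,0,0,0],[0,-0.037,0.026,0,0,0],[0,-0.015,0.010,0,0,0],[0,-0.006,0.004,0,0,0]]]';  python3 -m jog '[[[0,0,0,0,0,0],[0,0,0,0,0,0],[0,0,0,0,0,0]]]'; python3 goto.py 643 -134 44 -0.015
```

```text
time_s: 15.25
eef_pos: [643.0, -135.2, 149.0]
ee_rot: [0.706, 0.006, 0.708, -0.005]
force: [-0.1, 0.3, -1.0]
grip_width: 0.241
time_s: 15.62
eef_pos: [643.0, -133.8, 150.5]
ee_rot: [0.707, 0.005, 0.707, -0.005]
force: [0.3, 1.0, -2.0]
grip_width: 0.236
t 15.62 pos [ 643.  -133.8  150.5] j6 -1.94 F [ 0.3  1.  -2. ] w 0.236
turn(tool) [0.001 0.    0.   ] shift now-frame mm [106.5  -0.2   0. ] shift after-turn mm [106.5  -0.2   0. ]
```

```bash
python3 -m jog '[[[0.03,0,0,0,0,0],[0.03,0,0,0,0,0],[0.02,0,0,0,0,0],[0.014,0,0,0,0,0],[0.006,0,0,0,0,0],[0.003,0,0,0,0,0],[0,0,0,0,0,0],[0,0,0,0,0,0],[0,0,0,0,0,0]]]'; python3 goto.py 643 -134 43.6 -0.015
```

```text
time_s: 16.75
eef_pos: [643.2, -134.5, 47.7]
ee_rot: [0.707, 0.005, 0.707, -0.005]
force: [-0.3, -0.3, -1.2]
grip_width: 0.237
t 16.75 pos [ 643.2 -134.5   47.7] j6 -1.94 F [-0.3 -0.3 -1.2] w 0.237
turn(tool) [0.    0.001 0.   ] shift now-frame mm [ 4.1  0.5 -0.2] shift after-turn mm [ 4.1  0.5 -0.2]
```

```bash
python3 -m jog '[[[0.002,0.0005,0,0,0,0],[0.001,0,0,0,0,0],[0.0005,0,0,0,0,0],[0.001,0,0,0,0,0],[0,0,0,0,0,0],[0,0,0,0,0,0],[0,0,0,0,0,0]]]'; python3 goto.py 643 -134 43.6 -0.015
```

```text
time_s: 17.62
eef_pos: [643.1, -133.9, 43.6]
ee_rot: [0.707, 0.005, 0.707, -0.005]
force: [-3.2, 1.7, 5.6]
grip_width: 0.239
t 17.62 pos [ 643.1 -133.9   43.6] j6 -1.94 F [-3.2  1.7  5.6] w 0.239
turn(tool) [0. 0. 0.] shift now-frame mm [-0.  -0.1 -0.1] shift after-turn mm [-0.  -0.1 -0.1]
```

```bash
python3 -m jog '[[[0,0,0,0,0,0],[0,0,0,0,0,0],[0,0,0,0,0,0],[0,0,0,0,0,0]]]' 110; python3 -m jog '[[[-0.005,0,0,0,0,0],[-0.02,0,0,0,0,0],[-0.05,0,0,0,0,0],[-0.04,0,0,0,0,0],[0,0,0,0,0,0],[0,0,0,0,0,0]]]'; python3 goto.py 452.4 -13.6 110 0.446
```

```text
time_s: 18.12
eef_pos: [643.1, -134.0, 42.8]
ee_rot: [0.707, 0.005, 0.707, -0.005]
force: [-0.5, -0.1, -1.2]
grip_width: 0.57
time_s: 18.88
eef_pos: [642.9, -133.9, 157.9]
ee_rot: [0.707, 0.005, 0.707, -0.005]
force: [0.6, -0.6, -0.5]
grip_width: 0.571
t 18.88 pos [ 642.9 -133.9  157.9] j6 -1.94 F [ 0.6 -0.6 -0.5] w 0.571
turn(tool) [-0.461 -0.    -0.   ] shift now-frame mm [  48.   117.4 -192.2] shift after-turn mm [  47.9  190.7 -119.9]
```

```bash
python3 -m jog '[[[0,0,0,-0.155,0,0],[0,0,0,-0.153,0,0],[0,0,0,-0.153,0,0],[0.012,0.048,-0.03,0,0,0],[0.012,0.048,-0.03,0,0,0],[0.012,0.048,-0.03,0,0,0],[0.012,0.047,-0.03,0,0,0],[0,0,0,0,0,0],[0,0,0,0,0,0],[0,0,0,0,0,0]]]' 60; python3 goto.py 452.4 -13.6 11 0.446;python3 pic.py 6 240 190 262 190
```

```text
time_s: 20.12
eef_pos: [453.5, -14.1, 109.9]
ee_rot: [0.69, -0.156, 0.689, 0.156]
force: [0.7, -0.0, 0.3]
grip_width: 0.765
t 20.12 pos [453.5 -14.1 109.9] j6 -2.31 F [ 0.7 -0.   0.3] w 0.765
turn(tool) [-0.     0.001  0.001] shift now-frame mm [98.9  0.9 -0.8] shift after-turn mm [98.9  0.9 -0.7]
```

View pics/side6.png

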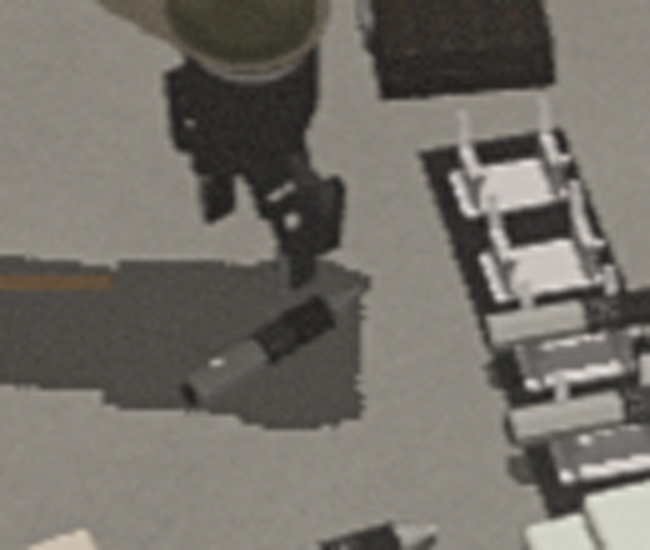

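View pics/top6.png

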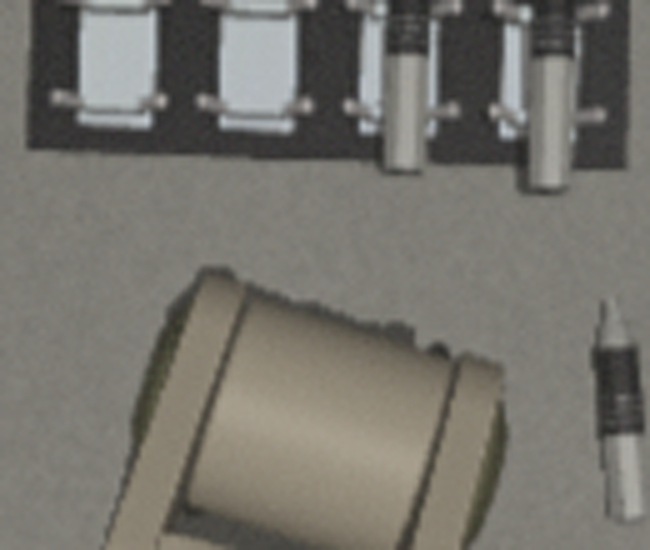

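hp_175 is seated in the rest next to the unit. The jaws straddle hp_135, and the joint prediction (291,261) matches the side-view sleeve end (292,261). Going down.

```bash
python3 -m jog '[[[0.03,0.001,-0.001,0,0,0],[0.03,0,0,0,0,0],[0.025,0,0,0,0,0],[0.009,0,0,0,0,0],[0.004,0,0,0,0,0],[0,0,0,0,0,0],[0,0,0,0,0,0]]]' ; python3 goto.py 452.4 -13.6 11 0.446; python3 pic.py 7 240 190 262 190
```

```text
time_s: 21.1
eef_pos: [451.5, -13.1, 12.4]
ee_rot: [0.69, -0.157, 0.689, 0.156]
force: [0.5, 0.3, -0.0]
grip_width: 0.766
t 21.1 pos [451.5 -13.1  12.4] j6 -2.31 F [ 0.5  0.3 -0. ] w 0.766
turn(tool) [0.    0.001 0.001] shift now-frame mm [ 1.4 -0.8  0.6] shift after-turn mm [ 1.4 -0.8  0.6]
```

View pics/side7.png

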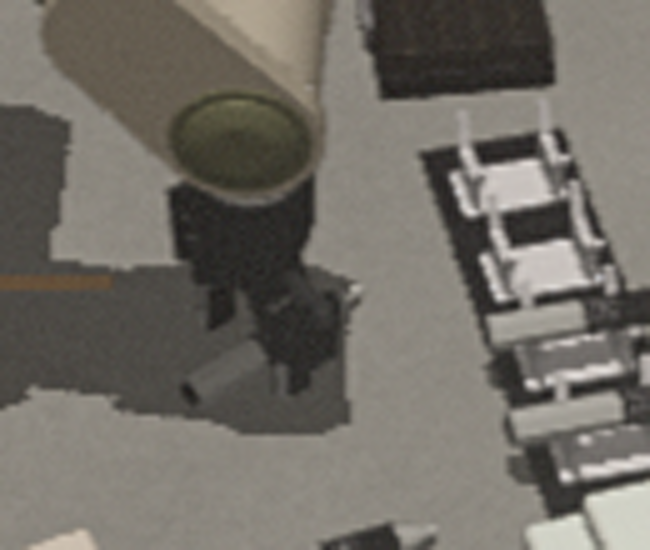

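The near finger stands in front of the joint. I close.

```bash
python3 -m jog '[[[0.0015,0,0.0005,0,0,0],[0,0,0,0,0,0],[0,0,0,0,0,0],[0,0,0,0,0,0],[0,0,0,0,0,0],[0,0,0,0,0,0],[0,0,0,0,0,0],[0,0,0,0,0,0]]]' 255 60; python3 -m jog '[[[-0.01,0,0,0,0,0],[-0.02,0,0,0,0,0],[-0.02,0,0,0,0,0],[0,0,0,0,0,0],[0,0,0,0,0,0]]]';  python3 goto.py 645.2 15.9 150 -0.015; python3 pic.py 8 240 190 262 190
```

```text
time_s: 22.2
eef_pos: [451.6, -12.8, 10.5]
ee_rot: [0.69, -0.156, 0.69, 0.156]
force: [-2.3, 0.2, 6.0]
grip_width: 0.24
time_s: 22.82
eef_pos: [451.2, -12.6, 59.8]
ee_rot: [0.689, -0.156, 0.69, 0.157]
force: [-0.3, -0.1, -1.4]
grip_width: 0.24
t 22.82 pos [451.2 -12.6  59.8] j6 -2.31 F [-0.3 -0.1 -1.4] w 0.24
turn(tool) [ 0.461 -0.001 -0.   ] shift now-frame mm [-90.4 -57.9 187.3] shift after-turn mm [-90.2  31.5 193.6]
```

View pics/side8.png

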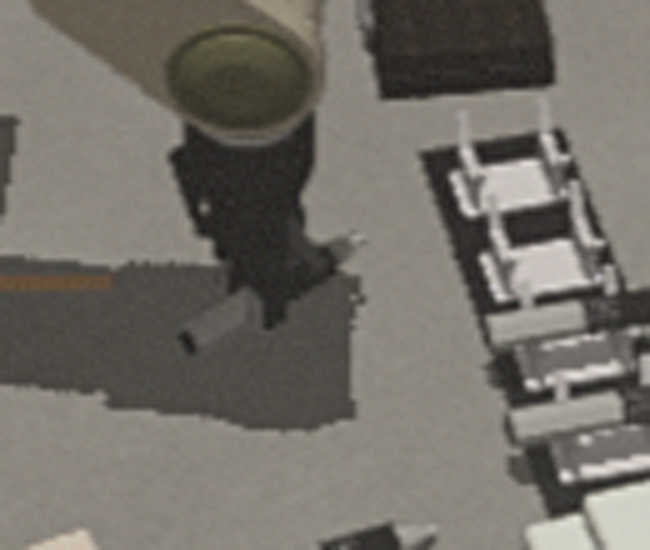

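Held level. Carry to the second rest from the left (y 15.9).

```bash
python3 -m jog '[[[-0.02,0,0,0,0,0],[-0.04,0,0,0.155,0,0],[-0.03,0,0,0.153,0,0],[0,0,0,0.153,0,0],[0,0.004,0.02,0,0,0],[0,0.007,0.044,0,0,0],[0,0.007,0.045,0,0,0],[0,0.007,0.045,0,0,0],[0,0.005,0.03,0,0,0],[0,0.002,0.01,0,0,0],[0,0,0,0,0,0],[0,0,0,0,0,0]]]';  python3 -m jog '[[[0,0,0,0,0,0],[0,0,0,0,0,0]]]'; python3 goto.py 645.2 15.9 44 -0.015
```

```text
time_s: 24.42
eef_pos: [645.4, 16.3, 149.8]
ee_rot: [0.707, 0.005, 0.707, -0.005]
force: [0.3, 0.5, -1.0]
grip_width: 0.242
time_s: 24.68
eef_pos: [645.8, 16.3, 150.5]
ee_rot: [0.707, 0.005, 0.707, -0.005]
force: [0.2, -0.2, -1.3]
grip_width: 0.235
t 24.68 pos [645.8  16.3 150.5] j6 -1.71 F [ 0.2 -0.2 -1.3] w 0.235
turn(tool) [0. 0. 0.] shift now-frame mm [106.5  -0.4  -0.6] shift after-turn mm [106.5  -0.4  -0.6]
```

```bash
python3 -m jog '[[[0.03,-0.0005,-0.0005,0,0,0],[0.03,0,0,0,0,0],[0.02,0,0,0,0,0],[0.014,0,0,0,0,0],[0.006,0,0,0,0,0],[0.003,0,0,0,0,0],[0,0,0,0,0,0],[0,0,0,0,0,0],[0,0,0,0,0,0]]]'; python3 goto.py 645.2 15.9 43.5 -0.015
```

```text
time_s: 25.8
eef_pos: [645.7, 15.9, 47.7]
ee_rot: [0.707, 0.005, 0.707, -0.005]
force: [0.3, 0.4, -0.5]
grip_width: 0.238
t 25.8 pos [645.7  15.9  47.7] j6 -1.71 F [ 0.3  0.4 -0.5] w 0.238
turn(tool) [0.    0.001 0.   ] shift now-frame mm [ 4.2  0.  -0.5] shift after-turn mm [ 4.2  0.  -0.5]
```

```bash
python3 -m jog '[[[0.002,0,-0.0005,0,0,0],[0.001,0,0,0,0,0],[0.0005,0,0,0,0,0],[0.001,0,0,0,0,0],[0,0,0,0,0,0],[0,0,0,0,0,0],[0,0,0,0,0,0]]]'; python3 goto.py 645.2 15.9 43.5 -0.015
```

```text
time_s: 26.68
eef_pos: [645.0, 15.9, 43.5]
ee_rot: [0.707, 0.005, 0.707, -0.005]
force: [-3.9, 1.3, 5.7]
grip_width: 0.236
t 26.68 pos [645.   15.9  43.5] j6 -1.71 F [-3.9  1.3  5.7] w 0.236
turn(tool) [0. 0. 0.] shift now-frame mm [-0.   0.   0.2] shift after-turn mm [-0.   0.   0.2]
```

```bash
python3 -m jog '[[[0,0,0,0,0,0],[0,0,0,0,0,0],[0,0,0,0,0,0],[0,0,0,0,0,0]]]' 110; python3 -m jog '[[[-0.005,0,0,0,0,0],[-0.02,0,0,0,0,0],[-0.05,0,0,0,0,0],[-0.04,0,0,0,0,0],[0,0,0,0,0,0],[0,0,0,0,0,0]]]'; python3 goto.py 451.7 -178.9 110 0.092
```

```text
time_s: 27.18
eef_pos: [645.0, 15.9, 42.7]
ee_rot: [0.707, 0.005, 0.707, -0.005]
force: [0.3, -0.3, 1.0]
grip_width: 0.568
time_s: 27.92
eef_pos: [644.7, 15.9, 158.0]
ee_rot: [0.707, 0.005, 0.707, -0.005]
force: [-0.7, -0.0, -0.7]
grip_width: 0.566
t 27.93 pos [644.7  15.9 158. ] j6 -1.71 F [-0.7 -0.  -0.7] w 0.566
turn(tool) [-0.107 -0.    -0.   ] shift now-frame mm [  48.  -197.7 -190.1] shift after-turn mm [  48.  -176.3 -210.1]
```

```bash
python3 -m jog '[[[0,0,0,-0.107,0,0],[0.008,-0.029,-0.035,0,0,0],[0.008,-0.029,-0.035,0,0,0],[0.008,-0.029,-0.035,0,0,0],[0.008,-0.03,-0.035,0,0,0],[0.008,-0.03,-0.035,0,0,0],[0.008,-0.03,-0.035,0,0,0],[0,0,0,0,0,0],[0,0,0,0,0,0],[0,0,0,0,0,0]]]' 60; python3 goto.py 451.7 -178.9 11 0.092;python3 pic.py 9 260 230 250 170; python3 pic.py 9b 290 180 350 210
```

```text
time_s: 29.18
eef_pos: [452.7, -179.0, 109.7]
ee_rot: [0.706, -0.033, 0.706, 0.033]
force: [-0.3, -0.4, 0.5]
grip_width: 0.766
t 29.18 pos [ 452.7 -179.   109.7] j6 -2.28 F [-0.3 -0.4  0.5] w 0.766
turn(tool) [ 0.002 -0.    -0.   ] shift now-frame mm [98.7  0.2 -1. ] shift after-turn mm [98.7  0.2 -1. ]
```

View pics/side9.png

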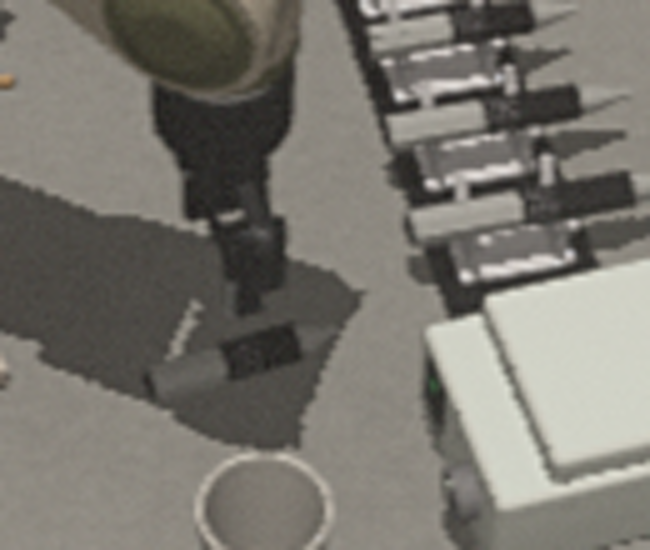

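View pics/top9.png

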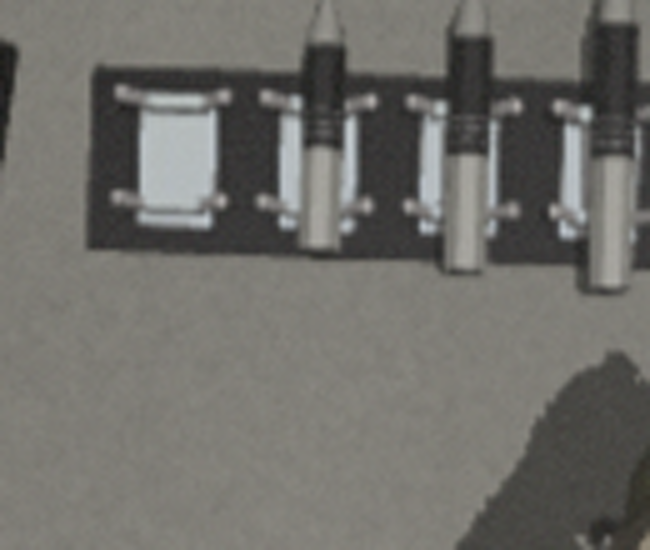

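View pics/side9b.png

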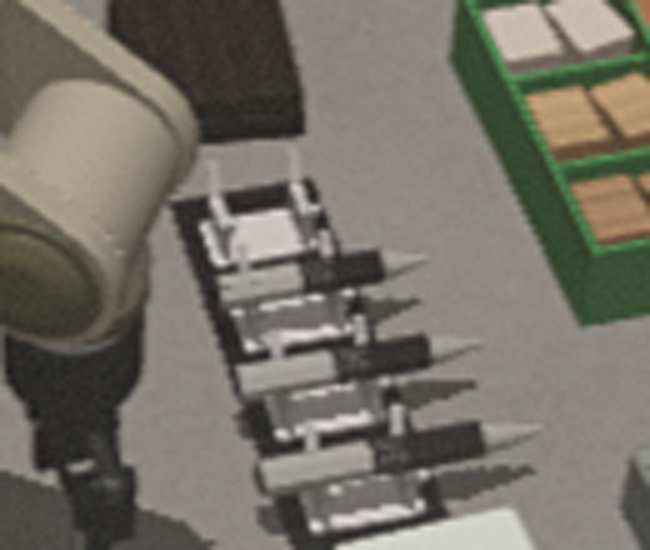

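Three are seated. The cup stands clear below, and the jaws are over hp_115.

```bash
python3 -m jog '[[[0.03,0,-0.001,0,0,0],[0.03,0,0,0,0,0],[0.025,0,0,0,0,0],[0.009,0,0,0,0,0],[0.004,0,0,0,0,0],[0,0,0,0,0,0],[0,0,0,0,0,0]]]' ; python3 goto.py 451.7 -178.9 11 0.092; python3 pic.py 10 260 230 350 210
```

```text
time_s: 30.25
eef_pos: [451.5, -180.0, 12.5]
ee_rot: [0.707, -0.033, 0.706, 0.032]
force: [0.7, -0.8, 0.0]
grip_width: 0.766
t 30.25 pos [ 451.5 -180.    12.5] j6 -2.28 F [ 0.7 -0.8  0. ] w 0.766
turn(tool) [0.    0.001 0.001] shift now-frame mm [1.5 1.1 0.3] shift after-turn mm [1.5 1.1 0.3]
```

View pics/side10.png

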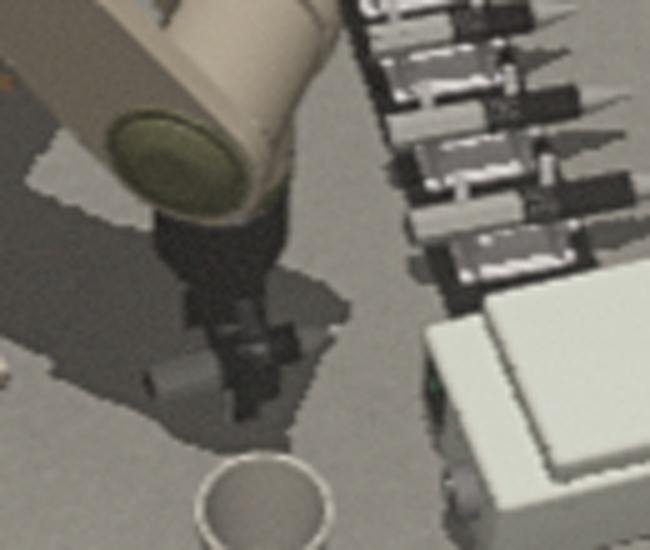

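```bash
python3 -m jog '[[[0.0015,0.001,0,0,0,0],[0,0,0,0,0,0],[0,0,0,0,0,0],[0,0,0,0,0,0],[0,0,0,0,0,0],[0,0,0,0,0,0],[0,0,0,0,0,0],[0,0,0,0,0,0]]]' 255 60; python3 -m jog '[[[-0.01,0,0,0,0,0],[-0.02,0,0,0,0,0],[-0.02,0,0,0,0,0],[0,0,0,0,0,0],[0,0,0,0,0,0]]]';  python3 goto.py 646.2 91 150 -0.015; python3 pic.py 11 260 230 350 210
```

```text
time_s: 31.35
eef_pos: [451.1, -178.8, 10.5]
ee_rot: [0.706, -0.033, 0.706, 0.033]
force: [-1.5, 0.7, 5.5]
grip_width: 0.238
time_s: 31.98
eef_pos: [450.8, -178.6, 59.7]
ee_rot: [0.706, -0.032, 0.707, 0.033]
force: [0.4, 0.2, -1.2]
grip_width: 0.238
t 31.98 pos [ 450.8 -178.6   59.7] j6 -2.28 F [ 0.4  0.2 -1.2] w 0.238
turn(tool) [ 0.107 -0.001 -0.001] shift now-frame mm [-90.3 250.5 219.3] shift after-turn mm [-90.3 272.5 191.4]
```

View pics/side11.png

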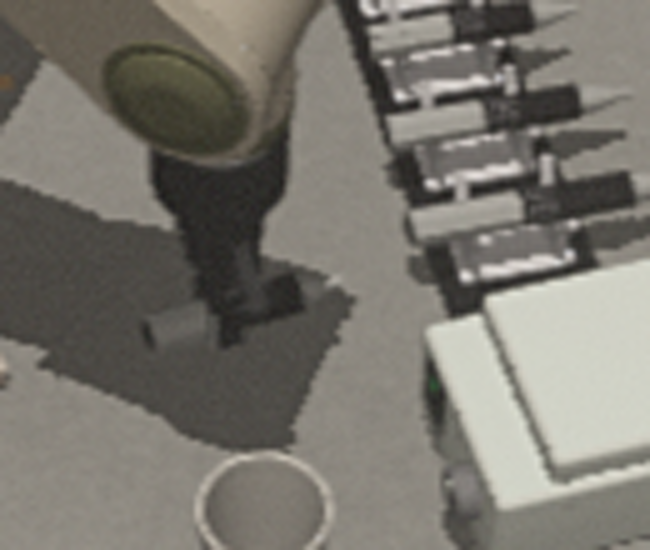

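```bash
python3 -m jog '[[[-0.02,0,0,0,0,0],[-0.04,0,0,0.107,0,0],[-0.03,0,0,0,0,0],[0,0.02,0.014,0,0,0],[0,0.042,0.029,0,0,0],[0,0.042,0.029,0,0,0],[0,0.042,0.03,0,0,0],[0,0.042,0.03,0,0,0],[0,0.042,0.03,0,0,0],[0,0.028,0.02,0,0,0],[0,0.014,0.009,0,0,0],[0,0,0,0,0,0]]]';  python3 -m jog '[[[0,0,0,0,0,0],[0,0,0,0,0,0]]]'; python3 goto.py 646.2 91 44 -0.015
```

```text
time_s: 33.58
eef_pos: [645.9, 91.1, 149.0]
ee_rot: [0.706, 0.005, 0.708, -0.005]
force: [-0.8, 1.4, -0.9]
grip_width: 0.239
time_s: 33.83
eef_pos: [645.8, 89.5, 150.3]
ee_rot: [0.707, 0.006, 0.707, -0.006]
force: [0.2, -0.3, -0.6]
grip_width: 0.242
t 33.83 pos [645.8  89.5 150.3] j6 -1.6 F [ 0.2 -0.3 -0.6] w 0.242
turn(tool) [-0.001 -0.     0.   ] shift now-frame mm [106.3   1.5   0.4] shift after-turn mm [106.3   1.5   0.3]
```

```bash
python3 -m jog '[[[0.03,0.001,0.0005,0,0,0],[0.03,0,0,0,0,0],[0.02,0,0,0,0,0],[0.014,0,0,0,0,0],[0.006,0,0,0,0,0],[0.003,0,0,0,0,0],[0,0,0,0,0,0],[0,0,0,0,0,0],[0,0,0,0,0,0]]]'; python3 goto.py 646.2 91 43.5 -0.015
```

```text
time_s: 34.95
eef_pos: [646.7, 91.4, 47.7]
ee_rot: [0.707, 0.005, 0.707, -0.005]
force: [0.6, -0.1, -1.5]
grip_width: 0.236
t 34.95 pos [646.7  91.4  47.7] j6 -1.59 F [ 0.6 -0.1 -1.5] w 0.236
turn(tool) [0.    0.001 0.   ] shift now-frame mm [ 4.2 -0.4 -0.5] shift after-turn mm [ 4.2 -0.4 -0.5]
```

```bash
python3 -m jog '[[[0.002,-0.0005,-0.0005,0,0,0],[0.001,0,0,0,0,0],[0.0005,0,0,0,0,0],[0.001,0,0,0,0,0],[0,0,0,0,0,0],[0,0,0,0,0,0],[0,0,0,0,0,0]]]'; python3 goto.py 646.2 91 43.5 -0.015
```

```text
time_s: 35.83
eef_pos: [646.1, 90.9, 43.5]
ee_rot: [0.707, 0.005, 0.707, -0.005]
force: [-3.2, -0.4, 4.0]
grip_width: 0.236
t 35.83 pos [646.1  90.9  43.5] j6 -1.6 F [-3.2 -0.4  4. ] w 0.236
turn(tool) [0. 0. 0.] shift now-frame mm [0.  0.1 0.1] shift after-turn mm [0.  0.1 0.1]
```

Contact at the expected height. Release, rise, and back away to clear the view.

```bash
python3 -m jog '[[[0,0,0,0,0,0],[0,0,0,0,0,0],[0,0,0,0,0,0],[0,0,0,0,0,0]]]' 110; python3 -m jog '[[[-0.005,0,0,0,0,0],[-0.02,0,0,0,0,0],[-0.05,0,0,0,0,0],[-0.05,0,0,0,0,0],[-0.04,0,-0.02,0,0,0],[0,0.03,-0.05,0,0,0],[0,0.04,-0.05,0,0,0],[0,0.04,-0.05,0,0,0],[0,0.04,-0.05,0,0,0],[0,0.04,-0.03,0,0,0],[0,0,0,0,0,0],[0,0,0,0,0,0]]]'; python3 pic.py 12 290 180 262 160; python3 - <<'E'
from h import *
T,S=vision.capture("top"),vision.capture("side")
cv2.imwrite("pics/topend.png",T["image"][:,:,::-1])
R=(262,160,400,232)
for P in blobs(T["image"],R,0,78,30):
    c=P.mean(0);print("dark",c.round(1),len(P)//16)
E
```

```text
time_s: 36.33
eef_pos: [646.1, 90.8, 42.7]
ee_rot: [0.707, 0.005, 0.707, -0.005]
force: [-0.3, 0.4, -0.8]
grip_width: 0.568
time_s: 37.83
eef_pos: [402.9, 281.4, 208.7]
ee_rot: [0.708, 0.005, 0.707, -0.005]
force: [-0.4, -0.3, -0.3]
grip_width: 0.573
dark [328.8 199.8] 2832
```

View pics/top12.png

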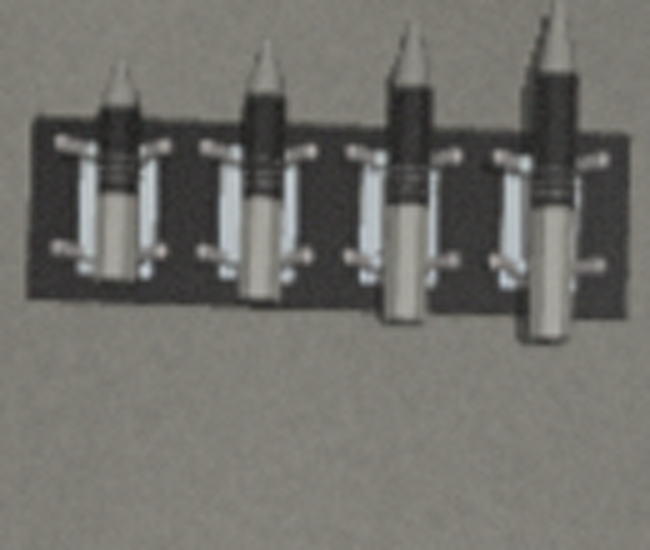

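View pics/side12.png

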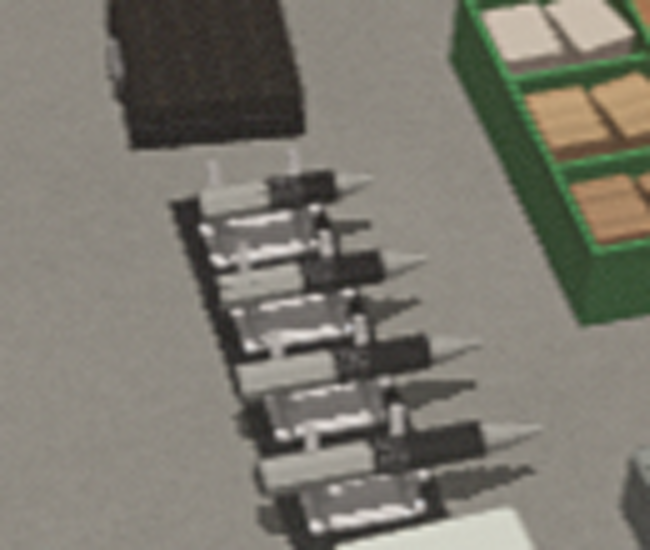

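View pics/topend.png

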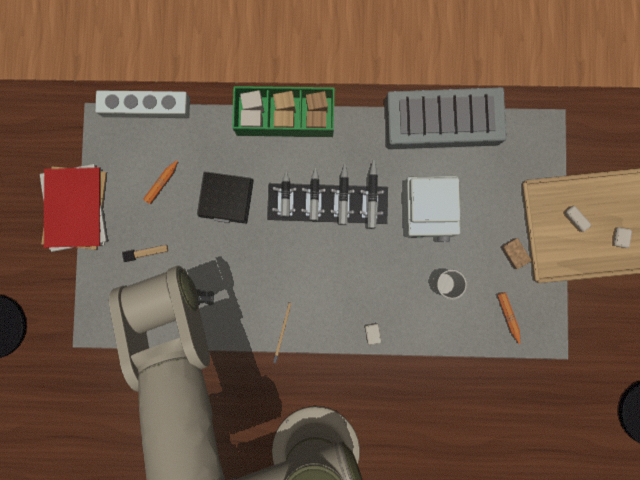

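All four lie in order; joints at zoom (118,192), (262,196), (405,203), (550,206). Check them against the rests by casting at the seated height, triangulated with the side view.

```bash
python3 - <<'E'
from h import *
T,S=vision.capture("top"),vision.capture("side")
o=lambda p,x,y:(p[0]/5-.4+x,p[1]/5-.4+y)
J=[(118,192),(262,196),(405,203),(550,206)];RE=[(117,279),(260,298),(403,321),(547,340)];N=[(121,61),(266,40),(411,22),(558,0)]
SJ=[(268,193),(303,279),(336,368),(374,457)]
C=[(646.2,91),(645.2,15.9),(644.2,-59.1),(643,-134)];rl=[44,51,59,66]
for i in range(4):
    j,r,n=[plane(T,o(p[i],262,160),44) for p in(J,RE,N)]
    a=(n-r)[:2];L=np.linalg.norm(a);a/=L;b=r[:2]+a*rl[i]
    t,e=tri(T,o(J[i],262,160),S,o(SJ[i],290,180))
    print(i,"joint-rest",(j[:2]-C[i]).round(1),"from rear",(b-C[i]).round(1),"L",L.round(1),"yaw",np.arctan2(a[1],a[0]).round(3),"tri z",t.round(1),e.round(1))
E
```

```text
0 joint-rest [ 3.6 -3.2] from rear [ 2.3 -3.6] L 113.8 yaw 0.006 tri z [648.2  87.2  52.4] 0.5
1 joint-rest [ 3.8 -2.7] from rear [ 1.9 -2.9] L 134.5 yaw -0.002 tri z [648.7  13.1  48.2] 0.5
2 joint-rest [ 2.6 -1.6] from rear [ 0.4 -2.1] L 155.7 yaw -0.009 tri z [647.  -60.7  45.5] 1.0
3 joint-rest [ 3.6 -1.4] from rear [ 0.2 -2. ] L 177.0 yaw -0.018 tri z [ 646.8 -135.2   47.5] 1.5
```

```bash
python3 -c "
from rig import workorder
print(workorder.finish_job())"
```

```text
the job is handed in; nothing more can be done
None
```

I put all four handpieces away in order: hp_175 is next to the control unit, then hp_155, hp_135, and hp_115 is farthest from it. I handed the job in at about 38 s of the 109 s allowed. Each was gripped at or close to the joint between motor and sleeve, carried level, lowered until the rest took a few newtons, and then released.

My last checks showed:
- **Position:** the balance points measured up to about 5 mm from the rests' middles (limit 13 mm).
- **Alignment:** each bar lay within about 0.03 rad of the groove (limit 0.15 rad).
- **Lengths:** they measured 114, 135, 156 and 177 mm, which confirms the order.
- **Cup:** it stood upright at the same place in the picture, and the orange look-alikes were untouched.

**Height check that disagreed:** the two-camera heights came out at 45 to 52 mm against the expected 44 mm. The largest was at hp_115's rest, where the fork tips on the empty rest had also measured 5 to 6 mm too high. I therefore trusted the arm's own reading of 43.5 to 43.7 mm at contact.

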